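Lock up the shed's hardware box

ROBOT

A 6-joint arm with a two-finger parallel gripper is mounted at the origin on the work surface. World frame = base frame: x ahead of the robot, y to its left, z up, the work surface at z = 0. Lengths are in m, angles in rad, forces in N, time in s.
With the tool pointing down it reaches from about 0.35 to 0.975 m from the base axis. Payload 4.9 kg.
Tool frame: the origin (TCP) lies midway between the tips of the shut fingers; the grasp point (between the pads) lies 19 mm behind it (robot.grip_depth is the z of the grasp point in the tool frame, in m); z points along the fingers, y is the line along which they close (so a half turn about z gives the same grasp; the last joint's range is limited). The gripper opens to 85 mm and grips with 20 to 120 N. Pads are 22 mm wide; open, the fingers measure 114 mm over their backs; the gripper's body (76 mm by 85 mm) begins 54 mm behind the grasp point. The pads swing forward as they close: fully open they stand 13 mm farther back than shut.
Start: joints at [-1.402, 0.053, 1.613, -0, 1.476, -0.119], TCP at [0.177, -0.599, 0.231] pointing down, gripper open.
Joint ranges: [-3.01, 3.01], [-1.01, 2.22], [0.06, 2.58], [-1.02, 4.17], [0.09, 2.62], [-3.14, 3.14]. Speed limits (rad/s): [2.57, 2.57, 3.14, 3.14, 3.14, 3.14].

INTERFACE

Orientations are given as a rotation vector (axis times angle).
In Python, from bench import sensors, imaging, sign_off, finder, robot gives the robot as it stands.
- The arm moves only by the tool move_arm, never from a script. Its argument "series" is a list of rows, each an object of numbers: "tx", "ty", "tz": the shift along the tool's x, y, z in mm; "rx", "ry", "rz": the turn, a rotation vector about the tool's x, y, z in degrees; "hand": the opening, from 0 (shut) to 1 (fully open). A call has exactly 10 rows; each row shifts and turns the commanded pose from where the row before left it, along the tool's axes as they then stand; what a row does not reach is not made up. A row lasts 1/12 s, in which the tool goes at most 41.7 mm and 7.16 degrees, less where a joint would pass 70% of its speed; a pose out of reach is approached as far as the arm can. A call with a gripper value outside its range is refused whole. The fingers move at their own pace and stop on an object; the grip force is fixed at half the most. Time passes only in rows, so rows that do not move let the fingers close, or fill a call up. It gives the time, the measured TCP pose, the force, the opening and the grip force at its end, in the units of the state.
- sensors.state(): the state, without advancing time (a new reading comes with each control period).
- imaging.get_image(name): name is "side" or "top" or "wrist"; returns a dict with "frame" (400x640x3 uint8, blue, green, red), "fx", "fy", "cx", "cy" (pixels), "cam_to_world" (4x4, takes a point from camera to world coordinates). Camera axes: x right, y down, z forward; pixel columns grow to the right and rows downward; lengths in m; the calibration is good to about 2 mm. The wrist camera is an equidistant fisheye: a pixel r from the principal point sees the ray r / f radians off the axis. A picture is of the moment at which its call begins. There is no depth.
- sign_off(): hands the job in; it is judged then, once.
Trained networks look in a picture, given as the dict that the camera call returned (one of the last four; its "shot" number tells which), for a name from the list of things; names that differ only in an ending like _2 or _b are one class to them, and where a whole thing is asked for, a point or a joint stands for the part that bears it (a point fixed in the world has none). Each returns a list of dicts, best first, with "score" (0 to 1); they miss things now and then, are a little off and sometimes report something else, mostly with a low value. They report only what shows in the picture. A call takes as long as a camera call. They do not tell look-alikes from the thing itself.
- finder.spot_in(picture, thing): "location" ([x, y, z] in m, in world coordinates, good to about 4 mm: the middle of the surface that is visible of it).
The state is a dict: "time_s": time; "joints": joint angles; "qd": joint speeds; "joint_torque": joint torques, N m; "tcp_pos": TCP position; "eef_rot": TCP orientation; "force": force on the tool from outside, world axes, zero at the start; "moment": the same for the moment, N m; "finger_gap": finger opening in m; "gripper_force": force on a finger pad.
Only numpy, scipy, OpenCV 4.12 (cv2) and the standard library are available. Lean on these libraries where they do the work, as an engineer would, in place of code of your own. Each camera call takes 0.05 s, during which the arm holds its last target. There are 200 camera calls.

TASK

Lock up the wooden box just by pushing with the closed fingertips (nothing needs gripping): press the front of its lid down until the lid is fully shut in its snap catch, then swing the hook catch in against its pin, and last press the open padlock's shackle down until it locks home. Do not lift, shift or tip the padlock, do not raise the lid, and leave the loose hooks, hinge and latch plate where they lie.

Things in the scene. Friction and masses are not known exactly. Their poses are not given: they have to be found in the camera images.
- box: Plywood box screwed down on the aluminium shelf (shelf top at z = 30 mm): 150 mm deep (its x), 240 mm wide (its y), 92 mm high with the lid shut (body 60 mm, lid 32 mm). Origin: centre of its underside, on the shelf. Its front, with the catches, is the face at x = +75 mm in this frame, away from the robot; z is up; turned up to 0.4 rad either way from the world axes.
- lid (a joint): Angle of the lid about the hinges along the box's back edge, 60 mm above the shelf: 0 fully shut, grows as the front edge rises. Starts ajar at 0.07 to 0.11 rad (front edge 10 to 17 mm up). The stiff hinge keeps it where it is left; the snap catch resists over the last 10 mm, then snaps. Takes up to about 8 N down at lid_press; once shut it stays shut.
- lid_press (a point): Point on the flat top of the lid, half way along the front edge and 25 mm behind it, over the snap catch: the place to press. Moves with the lid; 92 mm above the shelf when shut.
- snap_catch (a point): Middle of the grey plastic snap catch on the box's front (34 mm wide, sticks out 20 mm, 29 to 57 mm above the shelf), at y = 0 in the box frame. Nothing to press on it: it holds the lid.
- hook_catch (a joint): Swing of the steel hook catch about its screw on the lid's front: 0 hanging straight down, lying against its pin (shut); grows as it swings out to the box's +y side. Starts at 0.9 to 1.4 rad. Light friction keeps it where it is left; a push of about 1 N moves it. With the lid ajar its foot runs into the pin and it cannot shut.
- hook_pivot (a point): Pivot of the hook catch, on the lid's front: with the lid shut at x = +89, y = +60, z = 72 mm in the box frame. The hook is a 6 mm round bar swinging parallel to the front, its middle 14 mm out from it. 48 mm from the pivot it bends 14 mm sideways (to -y when shut) into a foot that goes under the pin.
- hook_bend (a point): The bend at the free end of the hook's arm, on the middle of the bar, 48 mm from the pivot.
- catch_pin (a point): Root of the hook's pin in the box's front, at y = +54, z = 33 mm in the box frame. The pin is 6 mm thick and sticks out 25 mm along the box's +x.
- padlock: Loose black padlock standing upright on the shelf before the box's front: body 22 mm thick (its x), 50 mm wide (its y, along the front), 45 mm high, about 0.4 kg. Origin: centre of its underside, 26 mm out from the front, at y = -65 mm in the box frame. One leg of its shackle stands in the lock eyes, so it cannot be shifted far.
- shackle (a joint): How far the shackle is pressed down into the padlock, in m: 0 sprung up (open), 0.013 fully down. A spring pushes it up; pressing it takes up to about 10 N. A little past half way a detent snaps over and then holds it down, locked, at 0.011 to 0.013; released before that it springs up again.
- shackle_top (a point): Highest point of the shackle's bow (an upright U of 8 mm steel bar, legs 26 mm apart along the padlock's y), on the padlock's middle axis: 96 mm above the shelf when open, 83 mm when fully down. Press it straight down here.
- lock_eye (a point): Centre of the hole in the box's fixed lock eye, a flat steel lug 26 mm wide in y that sticks out 42 mm from the front, 52 to 55 mm above the shelf. A like lug on the lid lies just over it when shut (58 to 61 mm). The 14 mm holes take one leg of the shackle.
- steel_hook_a: Loose steel screw hook, 6 mm bar, about 80 mm long, lying flat on the shelf beside the box. Origin on the shelf under its shank.
- steel_hook_b: A second loose steel screw hook like the first, lying on the shelf on the same side of the box.
- hinge: Loose silver butt hinge lying open on the shelf, 59 by 60 mm, 8 mm high at its knuckle. Origin: centre of its underside.
- latch_plate: Loose grey plastic latch plate, 28 by 70 mm, 17 mm high at its middle, lying on the shelf. Origin: centre of its underside.
Things that resemble listed ones, but are neither listed nor needed, are in the scene too. Of the things that look like the padlock, the larger one is meant.

How it is judged:
By the outcome, as a careful person would: the job done as asked, in the order asked, and still so for the second after the job is handed in, with the robot touching nothing.
It also fails if it takes over 48 s, if anything falls off the work surface, if the arm or the gripper's body presses on something with over 40 N, if the wrist force passes 120 N, or if a joint passes its speed limit or range.

## Working session

There is one attempt and no reset: what is moved stays moved. The work goes in short steps, Python scripts to look and compute and a tool call to move; the robot and the scene stay as the last step left them, time stands still between calls to the robot, and variables do not carry over. Pictures are saved under pics/ and viewed, at most 13 in all, crops included, and the job is handed in when it is done.

Besides the shell and the picture viewer there is one more tool, called after "Call:" as name(argument=value, ...) on one line, values as JSON. move_arm: Moves the arm, as the interface text tells. Its arguments: {"type":"object","properties":{"series":{"type":"array","items":{"type":"object","properties":{"tx":{"type":"number"},"ty":{"type":"number"},"tz":{"type":"number"},"rx":{"type":"number"},"ry":{"type":"number"},"rz":{"type":"number"},"hand":{"type":"number"}}}}},"required":["series"]}

```bash
ls; mkdir -p pics; python3 - <<'E'
from bench import sensors, imaging, finder, robot
import cv2, numpy as np
s=sensors.state(); print({k:np.round(v,3) for k,v in s.items()})
for n in ["side","top"]:
    p=imaging.get_image(n); cv2.imwrite(f"pics/{n}0.png",p["frame"])
    print(n,p["fx"],p["cx"],p["cy"],np.round(p["cam_to_world"],3).tolist())
    for t in ["box","lid_press","snap_catch","hook_pivot","hook_bend","catch_pin","padlock","shackle_top","lock_eye"]:
        print(t,[(np.round(d["location"],3).tolist(),round(d["score"],2)) for d in finder.spot_in(p,t)[:3]])
E
```

```text
pics
{'time_s': np.float64(0.0), 'joints': array([-1.402,  0.053,  1.614, -0.   ,  1.476, -0.119]), 'qd': array([ 0.001, -0.   ,  0.   , -0.001, -0.   ,  0.   ]), 'joint_torque': array([-1.0000e-03, -3.9369e+01, -3.7018e+01, -0.0000e+00,  7.0000e-03,
        0.0000e+00]), 'tcp_pos': array([ 0.177, -0.599,  0.23 ]), 'eef_rot': array([-3.107, -0.45 ,  0.   ]), 'force': array([-0.397,  0.219, -0.54 ]), 'moment': array([-0.05 , -0.021,  0.011]), 'gripper_force': np.float64(0.0), 'finger_gap': np.float64(0.086)}
side 407.6781494241938 321.5717825580894 196.71757909631674 [[-0.976, -0.157, 0.154, 0.286], [-0.219, 0.736, -0.641, 0.74], [-0.013, -0.659, -0.752, 0.959], [0.0, 0.0, 0.0, 1.0]]
box [([0.501, 0.013, 0.127], 0.83)]
lid_press [([0.499, -0.011, 0.132], 0.85), ([0.501, 0.016, 0.125], 0.37)]
snap_catch [([0.501, 0.015, 0.126], 0.62)]
hook_pivot [([0.508, -0.01, 0.132], 0.96), ([0.502, 0.016, 0.125], 0.71), ([0.537, 0.176, 0.032], 0.28)]
hook_bend [([0.571, 0.066, 0.108], 0.37)]
catch_pin [([0.502, 0.014, 0.123], 0.97)]
padlock [([0.258, -0.311, 0.029], 0.7), ([0.62, -0.05, 0.074], 0.5
[... 256 characters left out ...]
92, -0.981, 1.065], [0.0, 0.0, 0.0, 1.0]]
box [([0.5, -0.028, 0.128], 0.56), ([0.622, -0.076, 0.084], 0.25)]
lid_press [([0.504, -0.034, 0.127], 0.72)]
snap_catch [([0.502, -0.031, 0.126], 0.68)]
hook_pivot [([0.504, -0.036, 0.133], 0.96)]
hook_bend [([0.504, -0.033, 0.131], 0.7), ([0.565, 0.065, 0.11], 0.43)]
catch_pin [([0.506, -0.035, 0.13], 0.96), ([0.615, -0.203, 0.037], 0.67), ([0.507, -0.033, 0.131], 0.57)]
padlock [([0.619, -0.076, 0.086], 0.64), ([0.256, -0.308, 0.036], 0.49)]
shackle_top [([0.5, -0.032, 0.129], 0.73), ([0.258, -0.312, 0.068], 0.55), ([0.62, -0.067, 0.117], 0.51)]
lock_eye [([0.566, 0.067, 0.111], 0.73), ([0.62, -0.065, 0.118], 0.73), ([0.503, -0.037, 0.129], 0.63)]
```

View pics/side0.png

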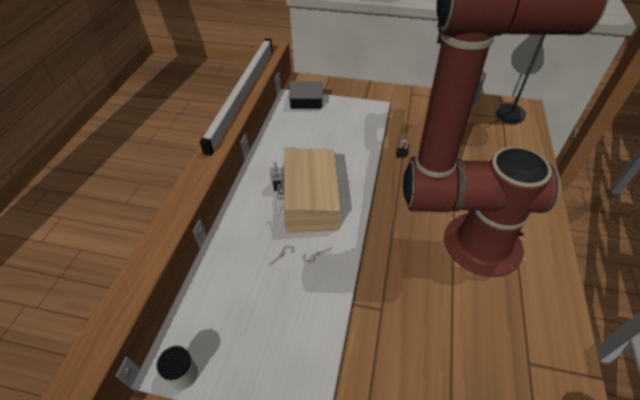

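View pics/top0.png

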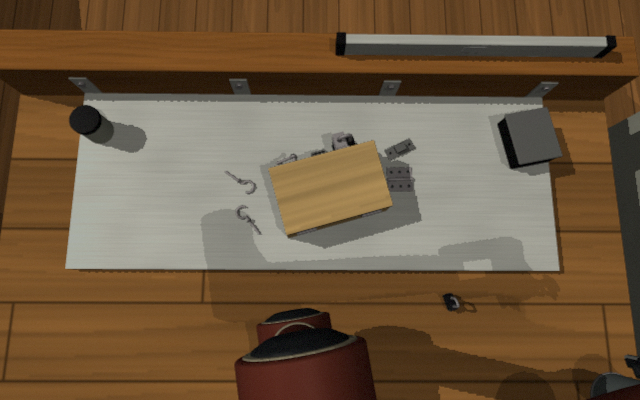

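The box's lid spans corners of about (269,168), (376,141), (391,207) and (288,236) in top. There are two padlock candidates:
- **top (343,143), side (277,180):** stands in front of the box and is larger, so it fits the description.
- **top (453,302), side (402,150):** a small one lying on the table, so it's the look-alike.

Next I'll get the corners and check this in one enlarged crop.

```bash
cat > fit.py <<'E'
import cv2, numpy as np
from bench import imaging
def project(p,X):
    M=np.linalg.inv(p["cam_to_world"]); c=(M[:3,:3]@np.atleast_2d(X).T).T+M[:3,3]
    return np.c_[p["fx"]*c[:,0]/c[:,2]+p["cx"], p["fy"]*c[:,1]/c[:,2]+p["cy"]]
def lidpt(x,y,z,th):  # box-frame point of lid (shut coords) at lid angle th about (x=-75,z=60)
    dx,dz=x+.075,z-.060
    return np.array([-.075+dx*np.cos(th)-dz*np.sin(th), y, .060+dx*np.sin(th)+dz*np.cos(th)])
def toworld(q,P):
    c,s=np.cos(q[2]),np.sin(q[2]); P=np.atleast_2d(P)
    return np.c_[q[0]+c*P[:,0]-s*P[:,1], q[1]+s*P[:,0]+c*P[:,1], P[:,2]+.03]
E
python3 - <<'E'
from fit import *
rois={"top":(262,130,400,245),"side":(262,135,345,240)}
crops=[]
for n,(a,b,c,d) in rois.items():
    p=imaging.get_image(n); f=p["frame"]; hsv=cv2.cvtColor(f,cv2.COLOR_BGR2HSV)
    m=np.zeros(f.shape[:2],np.uint8); m[b:d,a:c]=cv2.inRange(hsv,(8,60,90),(30,255,255))[b:d,a:c]
    m=cv2.morphologyEx(m,cv2.MORPH_OPEN,np.ones((3,3)))
    k=max(cv2.findContours(m,0,2)[0],key=cv2.contourArea)
    for e in (3,5,8): print(n,e,cv2.approxPolyDP(k,e,True)[:,0].tolist())
    cr=cv2.resize(f[b:d,a:c],None,fx=4,fy=4,interpolation=cv2.INTER_CUBIC) if n=="top" else cv2.resize(f[135:240,262:345],None,fx=2.8,fy=2.8,interpolation=cv2.INTER_CUBIC)
    crops.append(cr)
out=np.zeros((460,790,3),np.uint8)
for i,(cr,x) in enumerate(zip(crops,(0,555))):
    h,w=min(460,cr.shape[0]),min(790-x,cr.shape[1]); out[:h,x:x+w]=cr[:h,:w]
cv2.imwrite("pics/crop1.png",out)
E
```

```text
top 3 [[374, 141], [269, 168], [286, 234], [392, 205]]
top 5 [[374, 141], [269, 168], [286, 234], [392, 205]]
top 8 [[374, 141], [269, 168], [286, 234], [392, 205]]
side 3 [[285, 148], [286, 232], [337, 229], [340, 204], [333, 151]]
side 5 [[285, 148], [286, 232], [337, 229], [333, 151]]
side 8 [[285, 148], [286, 232], [337, 229], [333, 151]]
```

View pics/crop1.png

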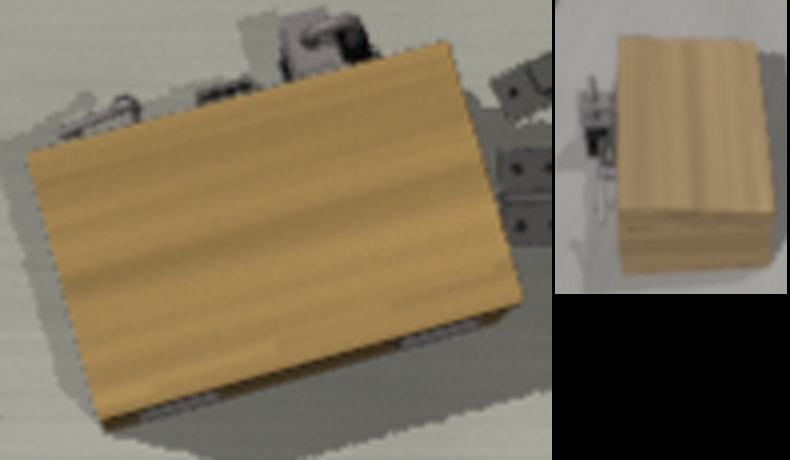

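The crop confirms it: the big padlock with an upright U shackle stands at the box front at crop (320,30), which is top (342,138). The hook is at crop (100,115) and the lid corners are sharp. Now I'll fit the box pose.

```bash
cat > pose.py <<'E'
from fit import *
from scipy.optimize import least_squares
T=imaging.get_image("top"); S=imaging.get_image("side")
tp=np.array([[268.75,168.75],[373.5,140.5],[392.5,204.5],[287.75,234]])
sp=np.array([[284.5,209.3],[284.5,147.9],[333.4,149.3],[338.8,210.7]])
C=[(.075,.12),(.075,-.12),(-.075,-.12),(-.075,.12)]
def res(q):
    W=toworld(q,[lidpt(x,y,.092,q[3]) for x,y in C])
    return np.r_[(project(T,W)-tp).ravel(),(project(S,W)-sp).ravel()]
r=least_squares(res,[.5,-.03,.25,.09],loss="soft_l1"); q=r.x
print("q",np.round(q,4).tolist()); print(np.round(r.fun.reshape(-1,2),1).tolist())
E
python3 - <<'E'
from pose import *
from bench import finder
P=lambda *a: np.round(toworld(q,[a])[0],4).tolist()
print("press",P(*lidpt(.05,0,.092,q[3])),"shut",P(.05,0,.092))
print("pivot",P(.089,.06,.072)); print("shackle",P(.101,-.065,.096)); print("pin",P(.075,.054,.033))
for p in (T,S):
  for t in ("shackle_top","hook_bend"):
    print(t,[(np.round(d["location"],3).tolist(),round(d["score"],2)) for d in finder.spot_in(p,t)[:3]])
# overlay: hook at several angles, shackle
for n,p in (("top",T),("side",S)):
    print(n,"shackle",np.round(project(p,toworld(q,[(.101,-.065,.096)])),1).tolist())
    for a in (.9,1.15,1.4):
        W=toworld(q,[lidpt(.089,.06,.072,q[3]),lidpt(.089,.06+.048*np.sin(a),.072-.048*np.cos(a),q[3])]); print(a,np.round(project(p,W),1).tolist())
E
```

```text
q [0.5052, -0.0367, 0.2765, 0.0536]
[[-0.5, -0.9], [0.0, -0.6], [0.8, 0.3], [-1.6, 0.4], [-0.5, 0.2], [-0.1, 0.4], [0.4, -1.3], [1.8, -2.1]]
press [0.5515, -0.0236, 0.1286] shut [0.5533, -0.0231, 0.122]
pivot [0.5744, 0.0453, 0.102]
shackle [0.6201, -0.0717, 0.126]
pin [0.5626, 0.0357, 0.063]
shackle_top [([0.621, -0.068, 0.121], 0.58), ([0.497, -0.033, 0.132], 0.56)]
hook_bend [([0.508, -0.034, 0.133], 0.56), ([0.566, 0.063, 0.11], 0.41)]
shackle_top [([0.62, -0.056, 0.12], 0.58), ([0.499, 0.018, 0.124], 0.49)]
hook_bend []
top shackle [[346.0, 135.2]]
0.9 [[293.4, 156.9], [277.8, 164.1]]
1.15 [[293.4, 156.9], [274.9, 163.8]]
1.4 [[293.4, 156.9], [273.1, 163.1]]
side shackle [[274.9, 162.3]]
0.9 [[279.2, 197.5], [279.4, 214.9]]
1.15 [[279.2, 197.5], [279.3, 214.3]]
1.4 [[279.2, 197.5], [279.1, 212.6]]
```

Call:
move_arm(series=[{"tx": 26, "ty": -22, "hand": 0}, {"tx": 26, "ty": -22, "hand": 0}, {"tx": 26, "ty": -22, "hand": 0}, {"tx": 26, "ty": -22, "hand": 0}, {"tx": 26, "ty": -22, "hand": 0}, {"tx": 26, "ty": -22, "hand": 0}, {"tx": 26, "ty": -22, "hand": 0}, {"tx": 26, "ty": -22, "hand": 0}, {"tx": 26, "ty": -22, "hand": 0}, {"tx": 26, "ty": -22, "hand": 0}])

```text
validation failed for argument at $.se...
```

Call:
move_arm(series=[{"tx": 26, "ty": -22, "hand": 0}, {"tx": 26, "ty": -22, "hand": 0}, {"tx": 26, "ty": -22, "hand": 0}, {"tx": 26, "ty": -22, "hand": 0}, {"tx": 26, "ty": -22, "hand": 0}, {"tx": 26, "ty": -22, "hand": 0}, {"tx": 26, "ty": -22, "hand": 0}, {"tx": 26, "ty": -22, "hand": 0}, {"tx": 26, "ty": -22, "hand": 0}, {"tx": 0, "ty": 0, "rz": 0.7, "hand": 0}])

```text
validation failed for argument at $.se...
```

```bash
python3 - <<'E'
from bench import sensors, imaging
import cv2, numpy as np
s=sensors.state(); print(s["time_s"],np.round(s["tcp_pos"],4),np.round(s["eef_rot"],4),np.round(s["force"],2),np.round(s["joints"],2),s["finger_gap"])
p=imaging.get_image("wrist"); cv2.imwrite("pics/w1.png",p["frame"]); print(p["fx"],p["cx"],p["cy"],np.round(p["cam_to_world"],3).tolist())
E
```

```text
1.4 [ 0.1774 -0.5993  0.2313] [ 3.1091  0.4505 -0.    ] [0.39 0.45 0.27] [-1.4   0.05  1.61 -0.    1.48 -0.12] 0.08486098446118455
309.70691628693146 318.2478685660142 198.61665548849714 [[0.284, -0.926, -0.25, 0.242], [-0.959, -0.274, -0.075, -0.581], [0.001, 0.261, -0.965, 0.374], [0.0, 0.0, 0.0, 1.0]]
```

View pics/w1.png

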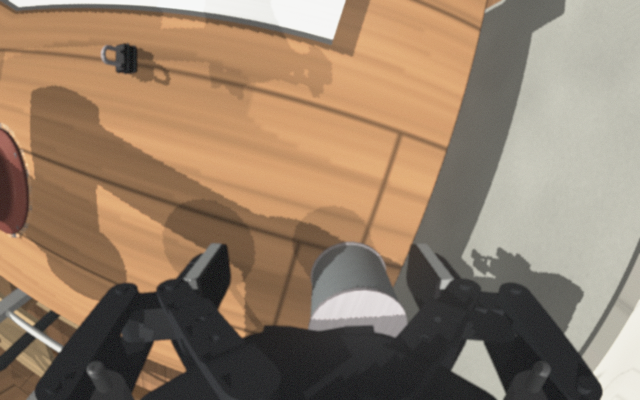

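The wrist view shows the open gripper still at the start and the small look-alike padlock at (120,58). The moves were refused, probably because every row needs all its fields, so I'll try again with them.

Call:
move_arm(series=[{"tx": 26, "ty": -22, "tz": 0, "rx": 0, "ry": 0, "rz": 0, "hand": 0}, {"tx": 26, "ty": -22, "tz": 0, "rx": 0, "ry": 0, "rz": 0, "hand": 0}, {"tx": 26, "ty": -22, "tz": 0, "rx": 0, "ry": 0, "rz": 0, "hand": 0}, {"tx": 26, "ty": -22, "tz": 0, "rx": 0, "ry": 0, "rz": 0, "hand": 0}, {"tx": 26, "ty": -22, "tz": 0, "rx": 0, "ry": 0, "rz": 0, "hand": 0}, {"tx": 26, "ty": -22, "tz": 0, "rx": 0, "ry": 0, "rz": 0, "hand": 0}, {"tx": 26, "ty": -22, "tz": 0, "rx": 0, "ry": 0, "rz": 0, "hand": 0}, {"tx": 26, "ty": -22, "tz": 0, "rx": 0, "ry": 0, "rz": 0, "hand": 0}, {"tx": 26, "ty": -22, "tz": 0, "rx": 0, "ry": 0, "rz": 0, "hand": 0}, {"tx": 26, "ty": -22, "tz": 0, "rx": 0, "ry": 0, "rz": 0, "hand": 0}])

```text
time_s: 2.28
tcp_pos: [0.3649, -0.3131, 0.2315]
eef_rot: [3.109, 0.45, 0.001]
force: [0.8, -0.1, 0.2]
finger_gap: -0.0001
gripper_force: 0.0
```

Call:
move_arm(series=[{"tx": 27, "ty": -23, "tz": 0, "rx": 0, "ry": 0, "rz": 0, "hand": 0}, {"tx": 27, "ty": -23, "tz": 0, "rx": 0, "ry": 0, "rz": 0, "hand": 0}, {"tx": 27, "ty": -23, "tz": 0, "rx": 0, "ry": 0, "rz": 0, "hand": 0}, {"tx": 27, "ty": -23, "tz": 0, "rx": 0, "ry": 0, "rz": 0, "hand": 0}, {"tx": 27, "ty": -23, "tz": 0, "rx": 0, "ry": 0, "rz": 0, "hand": 0}, {"tx": 27, "ty": -23, "tz": 0, "rx": 0, "ry": 0, "rz": 0, "hand": 0}, {"tx": 27, "ty": -23, "tz": 0, "rx": 0, "ry": 0, "rz": 0, "hand": 0}, {"tx": 27, "ty": -23, "tz": 0, "rx": 0, "ry": 0, "rz": 0, "hand": 0}, {"tx": 27, "ty": -23, "tz": 0, "rx": 0, "ry": 0, "rz": 0.7, "hand": 0}, {"tx": 0, "ty": 0, "tz": 0, "rx": 0, "ry": 0, "rz": 0, "hand": 0}])

```text
time_s: 3.12
tcp_pos: [0.5405, -0.0425, 0.2314]
eef_rot: [-3.109, -0.439, -0.003]
force: [-1.3, -0.1, 0.4]
finger_gap: 0.0001
gripper_force: 0.0
```

```bash
python3 - <<'E'
from bench import sensors, imaging, finder
import cv2, numpy as np
s=sensors.state(); print(s["time_s"],np.round(s["tcp_pos"],4),np.round(s["eef_rot"],4),np.round(s["force"],2),np.round(s["joints"],2))
p=imaging.get_image("wrist"); cv2.imwrite("pics/w2.png",p["frame"]); np.savez("w2.npz",cam_to_world=p["cam_to_world"],frame=p["frame"]); print(np.round(p["cam_to_world"],3).tolist())
for t in ["lid_press","hook_bend","hook_pivot","shackle_top","lock_eye","catch_pin"]:
    print(t,[(np.round(d["location"],3).tolist(),round(d["score"],2)) for d in finder.spot_in(p,t)[:3]])
E
```

```text
3.1167 [ 0.5405 -0.0425  0.2314] [-3.1088e+00 -4.3940e-01 -2.6000e-03] [-1.33 -0.08  0.43] [-0.22 -0.15  1.81  0.    1.48  1.07]
[[0.277, -0.928, -0.249, 0.605], [-0.961, -0.268, -0.071, -0.025], [-0.001, 0.259, -0.966, 0.374], [0.0, 0.0, 0.0, 1.0]]
lid_press [([0.535, -0.024, 0.132], 0.67), ([0.617, -0.062, 0.124], 0.2)]
hook_bend [([0.57, 0.058, 0.114], 0.55)]
hook_pivot [([0.534, -0.019, 0.134], 0.75), ([0.54, 0.177, 0.034], 0.63)]
shackle_top [([0.619, -0.064, 0.125], 0.86)]
lock_eye [([0.541, -0.023, 0.135], 0.74), ([0.624, -0.068, 0.121], 0.61), ([0.534, -0.025, 0.127], 0.44)]
catch_pin [([0.535, -0.024, 0.136], 0.95)]
```

View pics/w2.png

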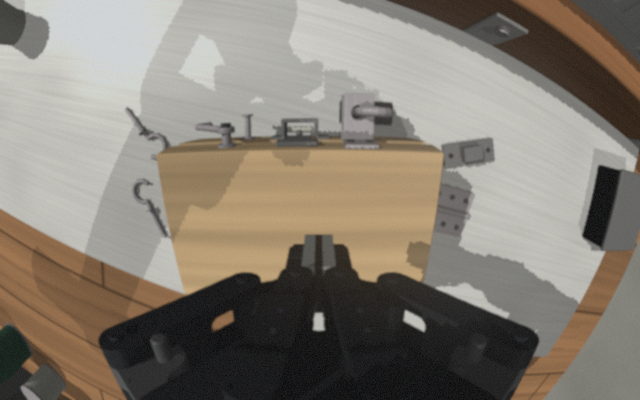

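Wrist view: lid front edge from (158,153) to (443,150), snap catch (298,130), pin (248,125), hook from (228,133) out to (198,126), padlock (362,118) with its shackle near (375,110). I'll check the fit against this picture and enlarge the front.

```bash
cat >> fit.py <<'E'
def fish(c2w,X,f=309.707,cx=318.248,cy=198.617):
    M=np.linalg.inv(c2w); c=(M[:3,:3]@np.atleast_2d(X).T).T+M[:3,3]
    r=np.hypot(c[:,0],c[:,1]); a=np.arctan2(r,c[:,2])*f/r
    return np.c_[c[:,0]*a+cx,c[:,1]*a+cy]
E
python3 - <<'E'
from pose import *
w=np.load("w2.npz"); M=w["cam_to_world"]
f=lambda n,*a: print(n,np.round(fish(M,toworld(q,[a]))[0],1))
for n,(x,y) in (("c+",(.075,.12)),("c-",(.075,-.12))): f(n,*lidpt(x,y,.092,q[3]))
f("pivot",*lidpt(.089,.06,.072,q[3])); f("pinroot",.075,.054,.033); f("pintip",.1,.054,.033); f("shackle",.101,-.065,.096)
f("snap front top",.095,0,.057)
for a in (.9,1.1,1.25,1.4): f(a,*lidpt(.089,.06+.048*np.sin(a),.072-.048*np.cos(a),q[3]))
c=cv2.resize(w["frame"][85:160,150:450],None,fx=2.66,fy=2.66,interpolation=cv2.INTER_CUBIC)
c2=cv2.resize(w["frame"][85:160,180:310],None,fx=6,fy=6,interpolation=cv2.INTER_CUBIC)
o=np.zeros((600,798,3),np.uint8); o[:c.shape[0],:]=c[:,:798]; o[200:600,:780]=c2[:400]; cv2.imwrite("pics/w2c.png",o)
E
```

```text
q [0.5052, -0.0367, 0.2765, 0.0536]
[[-0.5, -0.9], [0.0, -0.6], [0.8, 0.3], [-1.6, 0.4], [-0.5, 0.2], [-0.1, 0.4], [0.4, -1.3], [1.8, -2.1]]
c+ [161.2 154.3]
c- [442.6 154. ]
pivot [230.8 132.3]
pinroot [249.6 142.4]
pintip [249.1 118.1]
shackle [379.3 117. ]
snap front top [300.9 122.4]
0.9 [203.  130.6]
1.1 [195.3 131.7]
1.25 [190.  132.7]
1.4 [185.5 133.6]
```

View pics/w2c.png

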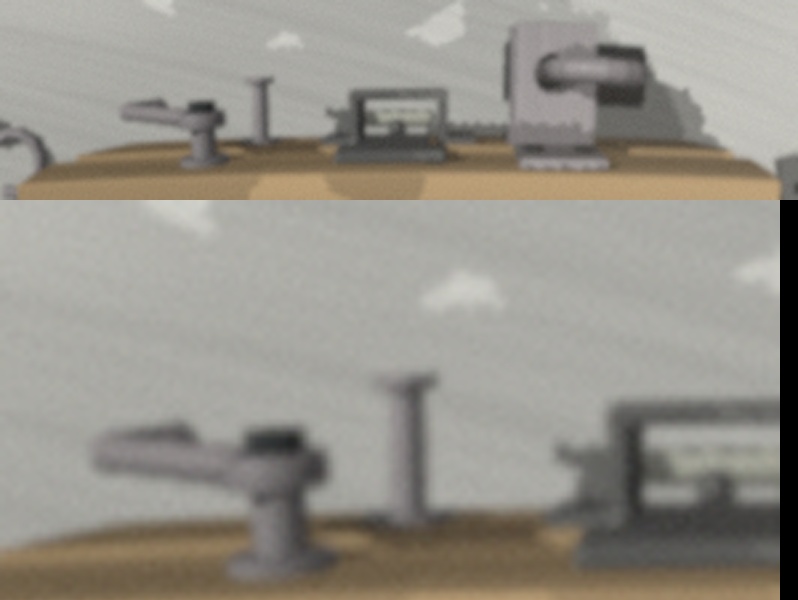

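```bash
cat > pose2.py <<'E'
from pose import *
M=np.load("w2.npz")["cam_to_world"]
wp=np.array([[227,129.5],[248.3,115.5],[158,154],[443,152]])
def res2(q):
    W=toworld(q,[lidpt(.093,.06,.072,q[3]),(.1,.054,.033),lidpt(.075,.12,.092,q[3]),lidpt(.075,-.12,.092,q[3])])
    return np.r_[res(q),(fish(M,W)-wp).ravel(),(q[3]-.09)/.02]
r=least_squares(res2,[.5,-.03,.25,.09],loss="soft_l1"); q=r.x
E
python3 - <<'E'
from pose2 import *
print("q2",np.round(q,4).tolist()); print(np.round(r.fun[:-1].reshape(-1,2),1).tolist())
P=lambda *a: np.round(toworld(q,[a])[0],4).tolist()
print("press",P(*lidpt(.05,0,.092,q[3])),"shut",P(.05,0,.092))
print("pivot",P(.089,.06,.072)); print("shackle",P(.101,-.065,.096),fish(M,toworld(q,[(.101,-.065,.096)])).round(1)); print("pin",P(.075,.054,.033))
for a in (.8,.9,1,1.1,1.25,1.4): print(a,fish(M,toworld(q,[lidpt(.089,.06+.048*np.sin(a),.072-.048*np.cos(a),q[3])])).round(1), P(.089,.06+.048*np.sin(a),.072-.048*np.cos(a)))
E
```

```text
q [0.5052, -0.0367, 0.2765, 0.0536]
[[-0.5, -0.9], [0.0, -0.6], [0.8, 0.3], [-1.6, 0.4], [-0.5, 0.2], [-0.1, 0.4], [0.4, -1.3], [1.8, -2.1]]
q2 [0.5067, -0.0353, 0.2806, 0.0782]
[[-1.3, -1.4], [-0.5, -1.5], [0.3, -0.3], [-2.0, 0.2], [-0.8, -0.3], [-0.6, -0.2], [-0.1, -1.1], [1.6, -1.9], [0.7, -2.7], [-0.5, 1.0], [-0.0, 0.6], [-0.1, 0.9]]
press [0.552, -0.0222, 0.1317] shut [0.5548, -0.0214, 0.122]
pivot [0.5756, 0.047, 0.102]
shackle [0.6218, -0.0698, 0.126] [[377.7 114.3]]
pin [0.5638, 0.0374, 0.063]
0.8 [[204.5 128.6]] [0.5661, 0.0801, 0.0686]
0.9 [[200.3 129.2]] [0.5652, 0.0832, 0.0722]
1 [[196.2 129.9]] [0.5644, 0.0858, 0.0761]
1.1 [[192.4 130.6]] [0.5638, 0.0881, 0.0802]
1.25 [[187.  131.7]] [0.563, 0.0908, 0.0869]
1.4 [[182.4 132.9]] [0.5625, 0.0925, 0.0938]
```

Call:
move_arm(series=[{"tx": 9, "ty": -8, "tz": 10, "rx": 0, "ry": 0, "rz": 0, "hand": 0}, {"tx": 10, "ty": -8, "tz": 15, "rx": 0, "ry": 0, "rz": 0, "hand": 0}, {"tx": 0, "ty": 0, "tz": 20, "rx": 0, "ry": 0, "rz": 0, "hand": 0}, {"tx": 0, "ty": 0, "tz": 20, "rx": 0, "ry": 0, "rz": 0, "hand": 0}, {"tx": 0, "ty": 0, "tz": 14, "rx": 0, "ry": 0, "rz": 0, "hand": 0}, {"tx": 0, "ty": 0, "tz": 7, "rx": 0, "ry": 0, "rz": 0, "hand": 0}, {"tx": 0, "ty": 0, "tz": 4, "rx": 0, "ry": 0, "rz": 0, "hand": 0}, {"tx": 0, "ty": 0, "tz": 2, "rx": 0, "ry": 0, "rz": 0, "hand": 0}, {"tx": 0, "ty": 0, "tz": 2, "rx": 0, "ry": 0, "rz": 0, "hand": 0}, {"tx": 0, "ty": 0, "tz": 2, "rx": 0, "ry": 0, "rz": 0, "hand": 0}])

```text
time_s: 4.5
tcp_pos: [0.5533, -0.0267, 0.1365]
eef_rot: [3.111, 0.431, 0.004]
force: [-0.6, -0.4, 0.1]
finger_gap: 0.0001
gripper_force: 0.0
```

Call:
move_arm(series=[{"tx": 0, "ty": 0, "tz": 2, "rx": 0, "ry": 0, "rz": 0, "hand": 0}, {"tx": 0, "ty": 0, "tz": 2, "rx": 0, "ry": 0, "rz": 0, "hand": 0}, {"tx": 0, "ty": 0, "tz": 2, "rx": 0, "ry": 0, "rz": 0, "hand": 0}, {"tx": 0, "ty": 0, "tz": 1, "rx": 0, "ry": 0, "rz": 0, "hand": 0}, {"tx": 0, "ty": 0, "tz": 1, "rx": 0, "ry": 0, "rz": 0, "hand": 0}, {"tx": 0, "ty": 0, "tz": 1, "rx": 0, "ry": 0, "rz": 0, "hand": 0}, {"tx": 0, "ty": 0, "tz": 1, "rx": 0, "ry": 0, "rz": 0, "hand": 0}, {"tx": 0, "ty": 0, "tz": 0, "rx": 0, "ry": 0, "rz": 0, "hand": 0}, {"tx": 0, "ty": 0, "tz": 0, "rx": 0, "ry": 0, "rz": 0, "hand": 0}, {"tx": 0, "ty": 0, "tz": 0, "rx": 0, "ry": 0, "rz": 0, "hand": 0}])

```text
time_s: 5.33
tcp_pos: [0.5538, -0.0264, 0.1273]
eef_rot: [3.111, 0.432, 0.006]
force: [0.8, 1.4, 6.4]
finger_gap: -0.0
gripper_force: 3.1
```

Call:
move_arm(series=[{"tx": 0, "ty": 0, "tz": 1, "rx": 0, "ry": 0, "rz": 0, "hand": 0}, {"tx": 0, "ty": 0, "tz": 1, "rx": 0, "ry": 0, "rz": 0, "hand": 0}, {"tx": 0, "ty": 0, "tz": 1, "rx": 0, "ry": 0, "rz": 0, "hand": 0}, {"tx": 0, "ty": 0, "tz": 1, "rx": 0, "ry": 0, "rz": 0, "hand": 0}, {"tx": 0, "ty": 0, "tz": 0.5, "rx": 0, "ry": 0, "rz": 0, "hand": 0}, {"tx": 0, "ty": 0, "tz": 0.5, "rx": 0, "ry": 0, "rz": 0, "hand": 0}, {"tx": 0, "ty": 0, "tz": 0, "rx": 0, "ry": 0, "rz": 0, "hand": 0}, {"tx": 0, "ty": 0, "tz": 0, "rx": 0, "ry": 0, "rz": 0, "hand": 0}, {"tx": 0, "ty": 0, "tz": 0, "rx": 0, "ry": 0, "rz": 0, "hand": 0}, {"tx": 0, "ty": 0, "tz": 0, "rx": 0, "ry": 0, "rz": 0, "hand": 0}])

```text
time_s: 6.17
tcp_pos: [0.5529, -0.0266, 0.122]
eef_rot: [3.111, 0.432, 0.001]
force: [-1.9, 1.3, 9.6]
finger_gap: 0.0
gripper_force: 4.6
```

Call:
move_arm(series=[{"tx": 0, "ty": 0, "tz": 0.5, "rx": 0, "ry": 0, "rz": 0, "hand": 0}, {"tx": 0, "ty": 0, "tz": 0.5, "rx": 0, "ry": 0, "rz": 0, "hand": 0}, {"tx": 0, "ty": 0, "tz": 0.5, "rx": 0, "ry": 0, "rz": 0, "hand": 0}, {"tx": 0, "ty": 0, "tz": 0.5, "rx": 0, "ry": 0, "rz": 0, "hand": 0}, {"tx": 0, "ty": 0, "tz": 0, "rx": 0, "ry": 0, "rz": 0, "hand": 0}, {"tx": 0, "ty": 0, "tz": 0, "rx": 0, "ry": 0, "rz": 0, "hand": 0}, {"tx": 0, "ty": 0, "tz": 0, "rx": 0, "ry": 0, "rz": 0, "hand": 0}, {"tx": 0, "ty": 0, "tz": 0, "rx": 0, "ry": 0, "rz": 0, "hand": 0}, {"tx": 0, "ty": 0, "tz": 0, "rx": 0, "ry": 0, "rz": 0, "hand": 0}, {"tx": 0, "ty": 0, "tz": 0, "rx": 0, "ry": 0, "rz": 0, "hand": 0}])

```text
time_s: 7.0
tcp_pos: [0.553, -0.0266, 0.1219]
eef_rot: [3.111, 0.432, 0.001]
force: [-7.3, 0.9, 17.5]
finger_gap: -0.0001
gripper_force: 9.1
```

Call:
move_arm(series=[{"tx": 0, "ty": 0, "tz": -10, "rx": 0, "ry": 0, "rz": 0, "hand": 0}, {"tx": 0, "ty": 0, "tz": -20, "rx": 0, "ry": 0, "rz": 0, "hand": 0}, {"tx": 0, "ty": 0, "tz": -20, "rx": 0, "ry": 0, "rz": 0, "hand": 0}, {"tx": 8, "ty": -22, "tz": -10, "rx": 0, "ry": 0, "rz": 0, "hand": 0}, {"tx": 8, "ty": -22, "tz": 0, "rx": 0, "ry": 0, "rz": 0, "hand": 0}, {"tx": 8, "ty": -22, "tz": 0, "rx": 0, "ry": 0, "rz": 0, "hand": 0}, {"tx": 8, "ty": -22, "tz": 0, "rx": 0, "ry": 0, "rz": 0, "hand": 0}, {"tx": 8, "ty": -22, "tz": 0, "rx": 0, "ry": 0, "rz": 0, "hand": 0}, {"tx": 7, "ty": -24, "tz": 0, "rx": 0, "ry": 0, "rz": 0, "hand": 0}, {"tx": 0, "ty": 0, "tz": 0, "rx": 0, "ry": 0, "rz": 0, "hand": 0}])

```text
time_s: 7.83
tcp_pos: [0.5601, 0.1184, 0.1772]
eef_rot: [-3.11, -0.437, 0.004]
force: [-0.4, 0.1, -0.5]
finger_gap: 0.0001
gripper_force: 0.0
```

```bash
python3 - <<'E'
from bench import sensors, imaging, finder
from fit import *
s=sensors.state(); print(s["time_s"],np.round(s["tcp_pos"],4),np.round(s["eef_rot"],4),np.round(s["force"],2))
q=[.5067,-.0353,.2806]; c,sn=np.cos(q[2]),np.sin(q[2]); d=s["tcp_pos"][:2]-np.array(q[:2]); print("box-frame tcp",c*d[0]+sn*d[1],-sn*d[0]+c*d[1])
p=imaging.get_image("wrist"); M=p["cam_to_world"]; np.savez("w3.npz",cam_to_world=M,frame=p["frame"])
f=lambda n,*a: print(n,fish(M,toworld(q,[a]))[0].round(1))
f("c+",.075,.12,.092); f("c-",.075,-.12,.092); f("pivot",.089,.06,.072); f("pintip",.1,.054,.033); f("shackle",.101,-.065,.096)
for a in (.8,1,1.2,1.4): f(a,.089,.06+.048*np.sin(a),.072-.048*np.cos(a))
for t in ("hook_bend","shackle_top"): print(t,[(np.round(d["location"],3).tolist(),round(d["score"],2)) for d in finder.spot_in(p,t)[:3]])
cv2.imwrite("pics/w3.png",cv2.resize(p["frame"][60:260,200:600],None,fx=2,fy=2,interpolation=cv2.INTER_CUBIC))
E
```

```text
7.8333 [0.5601 0.1184 0.1772] [-3.1096 -0.4368  0.0038] [-0.37  0.12 -0.48]
box-frame tcp 0.09385034142964206 0.13289346582089662
c+ [335.4 243.8]
c- [586.1 231.8]
pivot [412.3 215.1]
pintip [407.1 189.2]
shackle [556.8 207.4]
0.8 [362.3 203.2]
1 [356.5 205.7]
1.2 [352.3 208.8]
1.4 [350.3 212.3]
hook_bend [([0.573, 0.061, 0.091], 0.75)]
shackle_top [([0.62, -0.056, 0.113], 0.69), ([0.623, -0.199, 0.032], 0.3)]
```

View pics/w3.png

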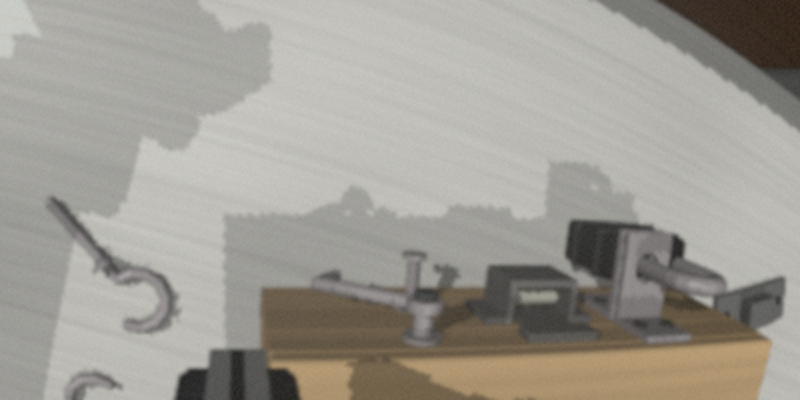

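The lid is shut. The hook still sticks out: its bend is at (359,201) and its pivot at (412,208). The shackle bow is near (555,199). The wrist rows sit 4–8 px from my prediction, so I'll check the camera against the visible fingertips and refit.

```bash
python3 - <<'E'
from pose2 import *
from bench import sensors
from scipy.spatial.transform import Rotation as R
s=sensors.state(); t=s["tcp_pos"]; Rm=R.from_rotvec(s["eef_rot"]).as_matrix()
w=np.load("w3.npz"); M3=w["cam_to_world"]
print("tool x",Rm[:,0].round(3),"cam in tool",(Rm.T@(M3[:3,3]-t)).round(4))
for v in ([0,0,0],[.011,0,0],[.011,.0145,0],[-.011,0,0]): print(v,fish(M3,t+Rm@np.array(v)).round(1))
wq=np.array([[412.5,208.5],[334,237.5],[407,187.5]])
pts=lambda q:np.array([(.093,.06,.072),(.075,.12,.092),(.1,.054,.033)])
def res3(q): return np.r_[res2(q)[:-1],(fish(M3,toworld(q,pts(q)))-wq).ravel()]
r=least_squares(res3,q,loss="soft_l1"); print(r.x.round(4),r.fun.reshape(-1,2).round(1).tolist())
def res4(q): return np.r_[(fish(M,toworld(q,[lidpt(.093,.06,.072,q[3]),(.1,.054,.033),lidpt(.075,.12,.092,q[3]),lidpt(.075,-.12,.092,q[3])]))-wp).ravel(),(fish(M3,toworld(q,pts(q)))-wq).ravel(),(q[3]-.09)/.02]
r=least_squares(res4,q); print("wrist only",r.x.round(4),r.fun[:-1].reshape(-1,2).round(1).tolist())
# shackle: triangulate at z=.126 (bow apex) from wrist pics
def ray(M,u):
    d=np.array(u)-[318.248,198.617]; rr=np.hypot(*d); th=rr/309.707
    v=M[:3,:3]@np.r_[d/rr*np.sin(th),np.cos(th)]; return M[:3,3]+v*((.126-M[2,3])/v[2])
print("shackle",ray(M,(374,111)).round(4),ray(M3,(553,198)).round(4))
E
```

```text
q [0.5052, -0.0367, 0.2765, 0.0536]
[[-0.5, -0.9], [0.0, -0.6], [0.8, 0.3], [-1.6, 0.4], [-0.5, 0.2], [-0.1, 0.4], [0.4, -1.3], [1.8, -2.1]]
tool x [ 0.963  0.271 -0.001] cam in tool [ 0.0679 -0.0032 -0.1422]
[0, 0, 0] [[324.3 254.5]]
[0.011, 0, 0] [[324.5 234.4]]
[0.011, 0.0145, 0] [[353.8 234.4]]
[-0.011, 0, 0] [[324.  273.4]]
[ 0.5073 -0.0346  0.277   0.0822] [[-1.5, -1.8], [-0.6, -1.6], [-0.1, -0.3], [-2.5, -0.2], [-1.2, -0.3], [-0.7, -0.3], [-0.1, -1.0], [1.2, -1.6], [0.3, -3.7], [-0.7, 0.1], [-0.7, -0.5], [-0.1, 0.8], [0.1, 0.4], [1.0, 4.7], [-0.0, 0.6]]
wrist only [ 0.5076 -0.0342  0.2745  0.0887] [[-0.1, -4.1], [-0.7, -0.4], [-1.3, -0.8], [0.3, 1.2], [0.1, -0.3], [0.9, 3.9], [0.0, 0.1]]
shackle [ 0.6234 -0.0661  0.126 ] [ 0.6275 -0.061   0.126 ]
```

Call:
move_arm(series=[{"tx": 0, "ty": 0, "tz": 15, "rx": 0, "ry": 0, "rz": 0, "hand": 0}, {"tx": 0, "ty": 0, "tz": 18, "rx": 0, "ry": 0, "rz": 0, "hand": 0}, {"tx": 0, "ty": 0, "tz": 18, "rx": 0, "ry": 0, "rz": 0, "hand": 0}, {"tx": 0, "ty": 0, "tz": 18, "rx": 0, "ry": 0, "rz": 0, "hand": 0}, {"tx": 0, "ty": 0, "tz": 18, "rx": 0, "ry": 0, "rz": 0, "hand": 0}, {"tx": 0, "ty": 0, "tz": 12, "rx": 0, "ry": 0, "rz": 0, "hand": 0}, {"tx": 0, "ty": 0, "tz": 6, "rx": 0, "ry": 0, "rz": 0, "hand": 0}, {"tx": 0, "ty": 0, "tz": 3, "rx": 0, "ry": 0, "rz": 0, "hand": 0}, {"tx": 0, "ty": 0, "tz": 0, "rx": 0, "ry": 0, "rz": 0, "hand": 0}, {"tx": 0, "ty": 0, "tz": 0, "rx": 0, "ry": 0, "rz": 0, "hand": 0}])

```text
time_s: 8.92
tcp_pos: [0.5619, 0.1151, 0.0713]
eef_rot: [3.112, 0.431, 0.002]
force: [-1.0, -0.1, 0.4]
finger_gap: -0.0001
gripper_force: 0.0
```

Call:
move_arm(series=[{"tx": 1, "ty": 4, "tz": 0, "rx": 0, "ry": 0, "rz": 0, "hand": 0}, {"tx": 0, "ty": 4, "tz": 0, "rx": 0, "ry": 0, "rz": 0, "hand": 0}, {"tx": 0, "ty": 4, "tz": 0, "rx": 0, "ry": 0, "rz": 0, "hand": 0}, {"tx": 0, "ty": 4, "tz": 0, "rx": 0, "ry": 0, "rz": 0, "hand": 0}, {"tx": 0, "ty": 4, "tz": 0, "rx": 0, "ry": 0, "rz": 0, "hand": 0}, {"tx": 0, "ty": 4, "tz": 0, "rx": 0, "ry": 0, "rz": 0, "hand": 0}, {"tx": 0, "ty": 4, "tz": 0, "rx": 0, "ry": 0, "rz": 0, "hand": 0}, {"tx": 0, "ty": 3, "tz": 0, "rx": 0, "ry": 0, "rz": 0, "hand": 0}, {"tx": 0, "ty": 3, "tz": 0, "rx": 0, "ry": 0, "rz": 0, "hand": 0}, {"tx": 0, "ty": 3, "tz": 0, "rx": 0, "ry": 0, "rz": 0, "hand": 0}])

```text
time_s: 9.75
tcp_pos: [0.5724, 0.0796, 0.0704]
eef_rot: [-3.112, -0.431, -0.0]
force: [-0.7, 0.3, 0.0]
finger_gap: 0.0001
gripper_force: 0.4
```

Call:
move_arm(series=[{"tx": 0, "ty": 3, "tz": 0, "rx": 0, "ry": 0, "rz": 0, "hand": 0}, {"tx": 0, "ty": 3, "tz": 0, "rx": 0, "ry": 0, "rz": 0, "hand": 0}, {"tx": 0, "ty": 3, "tz": 0, "rx": 0, "ry": 0, "rz": 0, "hand": 0}, {"tx": 0, "ty": 2, "tz": 0, "rx": 0, "ry": 0, "rz": 0, "hand": 0}, {"tx": 0, "ty": 2, "tz": 0, "rx": 0, "ry": 0, "rz": 0, "hand": 0}, {"tx": 0, "ty": 2, "tz": 0, "rx": 0, "ry": 0, "rz": 0, "hand": 0}, {"tx": 0, "ty": 1, "tz": 0, "rx": 0, "ry": 0, "rz": 0, "hand": 0}, {"tx": 0, "ty": 1, "tz": 0, "rx": 0, "ry": 0, "rz": 0, "hand": 0}, {"tx": 0, "ty": 1, "tz": 0, "rx": 0, "ry": 0, "rz": 0, "hand": 0}, {"tx": 0, "ty": 0, "tz": 0, "rx": 0, "ry": 0, "rz": 0, "hand": 0}])

```text
time_s: 10.58
tcp_pos: [0.576, 0.0659, 0.07]
eef_rot: [-3.105, -0.43, 0.003]
force: [-3.4, 13.5, 1.1]
finger_gap: -0.0001
gripper_force: 6.8
```

```bash
python3 - <<'E'
from bench import imaging
import cv2, numpy as np
p=imaging.get_image("wrist"); np.savez("w4.npz",cam_to_world=p["cam_to_world"],frame=p["frame"])
cv2.imwrite("pics/w4.png",cv2.resize(p["frame"][100:300,250:550],None,fx=2.66,fy=2.66,interpolation=cv2.INTER_CUBIC))
E
```

```text
(no output)
```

View pics/w4.png

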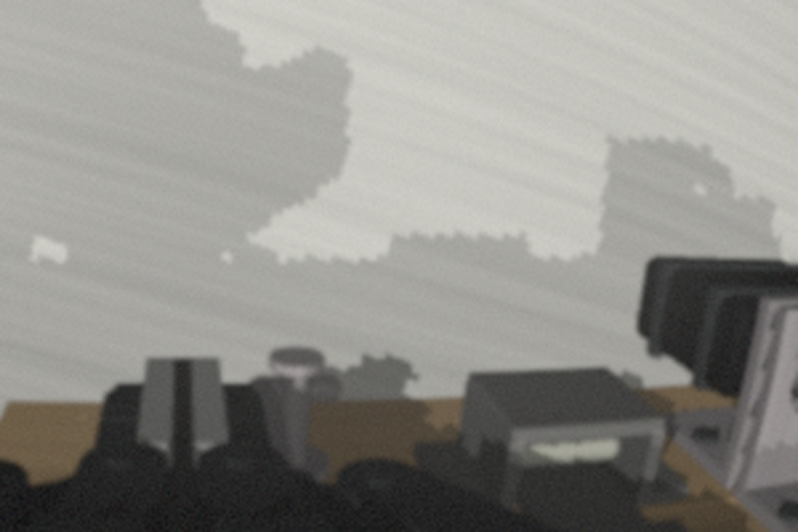

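The hook now hangs near vertical at its pin, with the foot at crop (325,385) and the pin head at (298,360). I'll back off and check that it's fully against the pin.

Call:
move_arm(series=[{"tx": 0, "ty": -5, "tz": 0, "rx": 0, "ry": 0, "rz": 0, "hand": 0}, {"tx": 0, "ty": -12, "tz": 0, "rx": 0, "ry": 0, "rz": 0, "hand": 0}, {"tx": 0, "ty": -15, "tz": 0, "rx": 0, "ry": 0, "rz": 0, "hand": 0}, {"tx": 0, "ty": -10, "tz": 0, "rx": 0, "ry": 0, "rz": 0, "hand": 0}, {"tx": 0, "ty": 0, "tz": 0, "rx": 0, "ry": 0, "rz": 0, "hand": 0}, {"tx": 0, "ty": 0, "tz": 0, "rx": 0, "ry": 0, "rz": 0, "hand": 0}, {"tx": 0, "ty": 0, "tz": 0, "rx": 0, "ry": 0, "rz": 0, "hand": 0}, {"tx": 0, "ty": 0, "tz": 0, "rx": 0, "ry": 0, "rz": 0, "hand": 0}, {"tx": 0, "ty": 0, "tz": 0, "rx": 0, "ry": 0, "rz": 0, "hand": 0}, {"tx": 0, "ty": 0, "tz": 0, "rx": 0, "ry": 0, "rz": 0, "hand": 0}])

```text
time_s: 11.47
tcp_pos: [0.5659, 0.1025, 0.0703]
eef_rot: [3.112, 0.43, 0.0]
force: [0.5, 0.0, -0.2]
finger_gap: -0.0001
gripper_force: 0.0
```

```bash
python3 - <<'E'
from bench import imaging, sensors
from fit import *
p=imaging.get_image("wrist"); M=p["cam_to_world"]; np.savez("w5.npz",cam_to_world=M,frame=p["frame"])
s=sensors.state(); print(s["tcp_pos"].round(4))
M=M.copy(); M[:3,3]-=-.003*0+0  
q=[.507,-.036,.277]; f=lambda n,*a: print(n,((fish(M,toworld(q,[a]))[0]-[330,120])*4).round())
f("pivot",.089,.06,.072); f("pintip",.1,.054,.033); f("pinroot",.075,.054,.033)
for a in (-.05,0,.1,.2,.3): f(a,.089,.06+.048*np.sin(a),.072-.048*np.cos(a))
cv2.imwrite("pics/w5.png",cv2.resize(p["frame"][120:260,330:520],None,fx=4,fy=4,interpolation=cv2.INTER_CUBIC))
E
```

```text
[0.5658 0.1026 0.0703]
pivot [456. 684.]
pintip [406. 464.]
pinroot [383. 623.]
-0.05 [354. 512.]
0 [339. 512.]
0.1 [308. 514.]
0.2 [278. 517.]
0.3 [248. 521.]
```

View pics/w5.png

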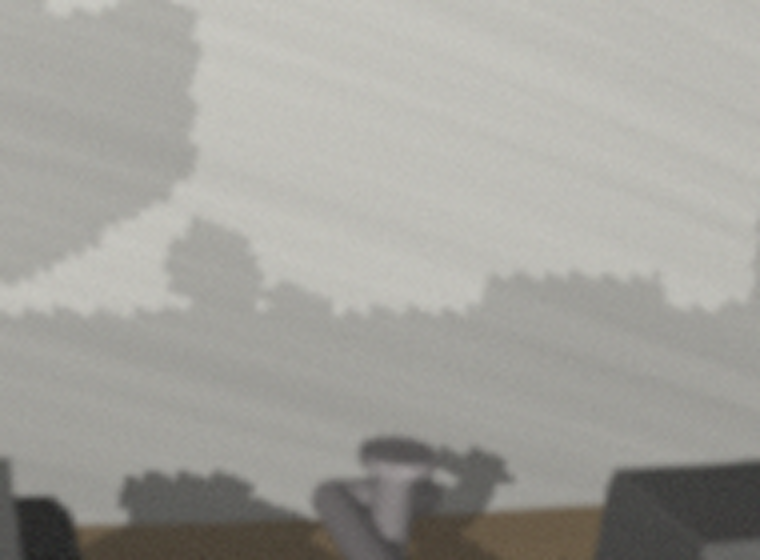

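Pin head at (397,450), hook bar and bend at (337,497) — where angle ≈ 0 predicts it — and the foot shows past the pin at (420,495), so the hook is shut. Next is the shackle: rise, then hover beside it to look.

Call:
move_arm(series=[{"tx": 0, "ty": 0, "tz": -15, "rx": 0, "ry": 0, "rz": 0, "hand": 0}, {"tx": 0, "ty": 0, "tz": -30, "rx": 0, "ry": 0, "rz": 0, "hand": 0}, {"tx": 0, "ty": 0, "tz": -35, "rx": 0, "ry": 0, "rz": 0, "hand": 0}, {"tx": 0, "ty": 0, "tz": -35, "rx": 0, "ry": 0, "rz": 0, "hand": 0}, {"tx": 0, "ty": 0, "tz": -5, "rx": 0, "ry": 0, "rz": 0, "hand": 0}, {"tx": -8, "ty": 37, "tz": 0, "rx": 0, "ry": 0, "rz": 0, "hand": 0}, {"tx": -8, "ty": 37, "tz": 0, "rx": 0, "ry": 0, "rz": 0, "hand": 0}, {"tx": -8, "ty": 37, "tz": 0, "rx": 0, "ry": 0, "rz": 0, "hand": 0}, {"tx": -8, "ty": 36, "tz": 0, "rx": 0, "ry": 0, "rz": 0, "hand": 0}, {"tx": -8, "ty": 35, "tz": 0, "rx": 0, "ry": 0, "rz": 0, "hand": 0}])

```text
time_s: 12.35
tcp_pos: [0.5765, -0.085, 0.1901]
eef_rot: [3.112, 0.431, 0.0]
force: [0.7, 1.2, 0.2]
finger_gap: -0.0001
gripper_force: 0.0
```

Call:
move_arm(series=[{"tx": 0, "ty": 0, "tz": 0, "rx": 0, "ry": 0, "rz": 0, "hand": 0}, {"tx": 0, "ty": 0, "tz": 0, "rx": 0, "ry": 0, "rz": 0, "hand": 0}, {"tx": 0, "ty": 0, "tz": 0, "rx": 0, "ry": 0, "rz": 0, "hand": 0}, {"tx": 0, "ty": 0, "tz": 0, "rx": 0, "ry": 0, "rz": 0, "hand": 0}, {"tx": 0, "ty": 0, "tz": 0, "rx": 0, "ry": 0, "rz": 0, "hand": 0}, {"tx": 0, "ty": 0, "tz": 0, "rx": 0, "ry": 0, "rz": 0, "hand": 0}, {"tx": 0, "ty": 0, "tz": 0, "rx": 0, "ry": 0, "rz": 0, "hand": 0}, {"tx": 0, "ty": 0, "tz": 0, "rx": 0, "ry": 0, "rz": 0, "hand": 0}, {"tx": 0, "ty": 0, "tz": 0, "rx": 0, "ry": 0, "rz": 0, "hand": 0}, {"tx": 0, "ty": 0, "tz": 0, "rx": 0, "ry": 0, "rz": 0, "hand": 0}])

```text
time_s: 13.18
tcp_pos: [0.5768, -0.0828, 0.1903]
eef_rot: [3.112, 0.432, 0.0]
force: [-0.4, 0.4, 0.2]
finger_gap: 0.0002
gripper_force: 0.0
```

```bash
python3 - <<'E'
from bench import imaging, sensors, finder
from fit import *
from scipy.spatial.transform import Rotation as R
p=imaging.get_image("wrist"); M=p["cam_to_world"]; np.savez("w6.npz",cam_to_world=M,frame=p["frame"])
s=sensors.state(); t=s["tcp_pos"]; Rm=R.from_rotvec(s["eef_rot"]).as_matrix(); print(t.round(4),s["eef_rot"].round(3),Rm[:,0].round(3))
o=[220,100]; pr=lambda n,X: print(n,((fish(M,X)[0]-o)*4).round())
q=[.507,-.036,.277]
pr("tipfront",t+Rm@[.011,0,0])
for y,z,n in ((-.052,.083,"legL"),(-.065,.096,"apex"),(-.078,.083,"legR")): pr(n,toworld(q,[(.101,y,z)]))
print([(np.round(d["location"],3).tolist(),round(d["score"],2)) for d in finder.spot_in(p,"shackle_top")[:2]])
cv2.imwrite("pics/w6.png",cv2.resize(p["frame"][100:250,220:420],None,fx=4,fy=4,interpolation=cv2.INTER_CUBIC))
E
```

```text
[ 0.5768 -0.0829  0.1903] [3.112 0.432 0.   ] [0.962 0.272 0.   ]
tipfront [385. 534.]
legL [318. 184.]
apex [391. 191.]
legR [464. 184.]
[([0.619, -0.065, 0.127], 0.75)]
```

View pics/w6.png

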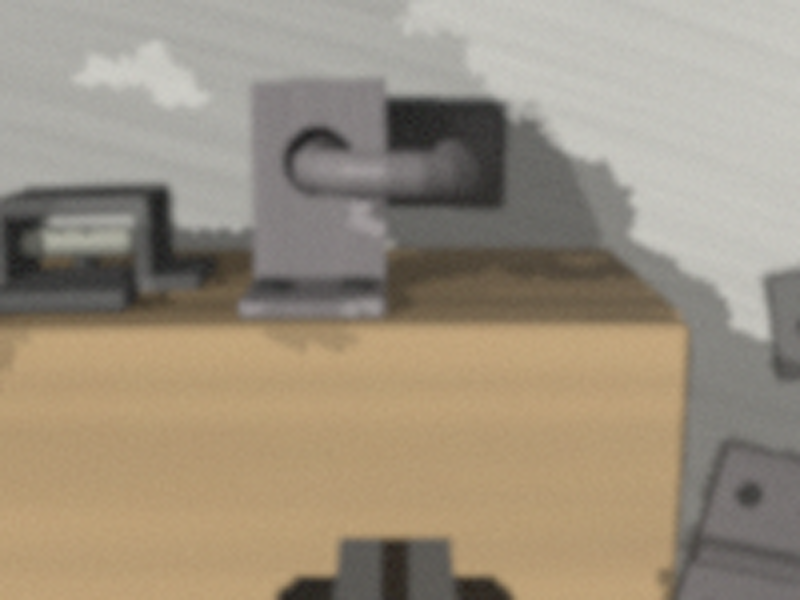

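The bow spans (298–480) with bar centre row 173. The fingertip centre is at column 395, so the shackle lies about 49 mm ahead along tool x and level in y. Moving over it and pressing.

Call:
move_arm(series=[{"tx": 12, "ty": 0, "tz": 0, "rx": 0, "ry": 0, "rz": 0, "hand": 0}, {"tx": 13, "ty": -0.5, "tz": 5, "rx": 0, "ry": 0, "rz": 0, "hand": 0}, {"tx": 13, "ty": 0, "tz": 10, "rx": 0, "ry": 0, "rz": 0, "hand": 0}, {"tx": 11, "ty": 0, "tz": 15, "rx": 0, "ry": 0, "rz": 0, "hand": 0}, {"tx": 0, "ty": 0, "tz": 15, "rx": 0, "ry": 0, "rz": 0, "hand": 0}, {"tx": 0, "ty": 0, "tz": 7, "rx": 0, "ry": 0, "rz": 0, "hand": 0}, {"tx": 0, "ty": 0, "tz": 3, "rx": 0, "ry": 0, "rz": 0, "hand": 0}, {"tx": 0, "ty": 0, "tz": 2, "rx": 0, "ry": 0, "rz": 0, "hand": 0}, {"tx": 0, "ty": 0, "tz": 1, "rx": 0, "ry": 0, "rz": 0, "hand": 0}, {"tx": 0, "ty": 0, "tz": 0, "rx": 0, "ry": 0, "rz": 0, "hand": 0}])

```text
time_s: 14.12
tcp_pos: [0.6238, -0.0694, 0.133]
eef_rot: [3.112, 0.431, 0.001]
force: [-0.4, 0.4, -0.1]
finger_gap: 0.0002
gripper_force: 0.0
```

Call:
move_arm(series=[{"tx": 0, "ty": 0, "tz": 1, "rx": 0, "ry": 0, "rz": 0, "hand": 0}, {"tx": 0, "ty": 0, "tz": 1, "rx": 0, "ry": 0, "rz": 0, "hand": 0}, {"tx": 0, "ty": 0, "tz": 1, "rx": 0, "ry": 0, "rz": 0, "hand": 0}, {"tx": 0, "ty": 0, "tz": 1, "rx": 0, "ry": 0, "rz": 0, "hand": 0}, {"tx": 0, "ty": 0, "tz": 1, "rx": 0, "ry": 0, "rz": 0, "hand": 0}, {"tx": 0, "ty": 0, "tz": 1, "rx": 0, "ry": 0, "rz": 0, "hand": 0}, {"tx": 0, "ty": 0, "tz": 1, "rx": 0, "ry": 0, "rz": 0, "hand": 0}, {"tx": 0, "ty": 0, "tz": 1, "rx": 0, "ry": 0, "rz": 0, "hand": 0}, {"tx": 0, "ty": 0, "tz": 1, "rx": 0, "ry": 0, "rz": 0, "hand": 0}, {"tx": 0, "ty": 0, "tz": 0, "rx": 0, "ry": 0, "rz": 0, "hand": 0}])

```text
time_s: 14.95
tcp_pos: [0.6238, -0.0692, 0.1234]
eef_rot: [3.112, 0.432, 0.0]
force: [-1.1, -0.3, 1.4]
finger_gap: -0.0003
gripper_force: 1.0
```

Contact at about z = 0.125, as expected. Pressing on.

Call:
move_arm(series=[{"tx": 0, "ty": 0, "tz": 1, "rx": 0, "ry": 0, "rz": 0, "hand": 0}, {"tx": 0, "ty": 0, "tz": 1, "rx": 0, "ry": 0, "rz": 0, "hand": 0}, {"tx": 0, "ty": 0, "tz": 1, "rx": 0, "ry": 0, "rz": 0, "hand": 0}, {"tx": 0, "ty": 0, "tz": 1, "rx": 0, "ry": 0, "rz": 0, "hand": 0}, {"tx": 0, "ty": 0, "tz": 1, "rx": 0, "ry": 0, "rz": 0, "hand": 0}, {"tx": 0, "ty": 0, "tz": 1, "rx": 0, "ry": 0, "rz": 0, "hand": 0}, {"tx": 0, "ty": 0, "tz": 1, "rx": 0, "ry": 0, "rz": 0, "hand": 0}, {"tx": 0, "ty": 0, "tz": 1, "rx": 0, "ry": 0, "rz": 0, "hand": 0}, {"tx": 0, "ty": 0, "tz": 0, "rx": 0, "ry": 0, "rz": 0, "hand": 0}, {"tx": 0, "ty": 0, "tz": 0, "rx": 0, "ry": 0, "rz": 0, "hand": 0}])

```text
time_s: 15.78
tcp_pos: [0.6245, -0.0692, 0.1166]
eef_rot: [3.111, 0.432, 0.003]
force: [-0.9, 0.1, 3.1]
finger_gap: -0.0001
gripper_force: 1.5
```

Call:
move_arm(series=[{"tx": 0, "ty": 0, "tz": 1, "rx": 0, "ry": 0, "rz": 0, "hand": 0}, {"tx": 0, "ty": 0, "tz": 1, "rx": 0, "ry": 0, "rz": 0, "hand": 0}, {"tx": 0, "ty": 0, "tz": 0.5, "rx": 0, "ry": 0, "rz": 0, "hand": 0}, {"tx": 0, "ty": 0, "tz": 0.5, "rx": 0, "ry": 0, "rz": 0, "hand": 0}, {"tx": 0, "ty": 0, "tz": 0, "rx": 0, "ry": 0, "rz": 0, "hand": 0}, {"tx": 0, "ty": 0, "tz": 0, "rx": 0, "ry": 0, "rz": 0, "hand": 0}, {"tx": 0, "ty": 0, "tz": 0, "rx": 0, "ry": 0, "rz": 0, "hand": 0}, {"tx": 0, "ty": 0, "tz": 0, "rx": 0, "ry": 0, "rz": 0, "hand": 0}, {"tx": 0, "ty": 0, "tz": 0, "rx": 0, "ry": 0, "rz": 0, "hand": 0}, {"tx": 0, "ty": 0, "tz": 0, "rx": 0, "ry": 0, "rz": 0, "hand": 0}])

```text
time_s: 16.62
tcp_pos: [0.624, -0.0692, 0.1127]
eef_rot: [3.112, 0.431, 0.001]
force: [-1.7, -0.1, 4.8]
finger_gap: -0.0
gripper_force: 2.6
```

Call:
move_arm(series=[{"tx": 0, "ty": 0, "tz": 0.5, "rx": 0, "ry": 0, "rz": 0, "hand": 0}, {"tx": 0, "ty": 0, "tz": 0.5, "rx": 0, "ry": 0, "rz": 0, "hand": 0}, {"tx": 0, "ty": 0, "tz": 0.5, "rx": 0, "ry": 0, "rz": 0, "hand": 0}, {"tx": 0, "ty": 0, "tz": 0.5, "rx": 0, "ry": 0, "rz": 0, "hand": 0}, {"tx": 0, "ty": 0, "tz": 0, "rx": 0, "ry": 0, "rz": 0, "hand": 0}, {"tx": 0, "ty": 0, "tz": 0, "rx": 0, "ry": 0, "rz": 0, "hand": 0}, {"tx": 0, "ty": 0, "tz": 0, "rx": 0, "ry": 0, "rz": 0, "hand": 0}, {"tx": 0, "ty": 0, "tz": 0, "rx": 0, "ry": 0, "rz": 0, "hand": 0}, {"tx": 0, "ty": 0, "tz": 0, "rx": 0, "ry": 0, "rz": 0, "hand": 0}, {"tx": 0, "ty": 0, "tz": 0, "rx": 0, "ry": 0, "rz": 0, "hand": 0}])

```text
time_s: 17.45
tcp_pos: [0.6249, -0.0692, 0.1125]
eef_rot: [3.111, 0.432, 0.004]
force: [-1.3, 2.2, 10.6]
finger_gap: 0.0003
gripper_force: 5.2
```

It's hard against the stop at z = 0.1125 (shackle fully down is 0.113). I'll lift off, go back to the same viewpoint and check.

Call:
move_arm(series=[{"tx": 0, "ty": 0, "tz": -5, "rx": 0, "ry": 0, "rz": 0, "hand": 0}, {"tx": 0, "ty": 0, "tz": -15, "rx": 0, "ry": 0, "rz": 0, "hand": 0}, {"tx": 0, "ty": 0, "tz": -25, "rx": 0, "ry": 0, "rz": 0, "hand": 0}, {"tx": 0, "ty": 0, "tz": -25, "rx": 0, "ry": 0, "rz": 0, "hand": 0}, {"tx": -12, "ty": 0, "tz": -9, "rx": 0, "ry": 0, "rz": 0, "hand": 0}, {"tx": -18, "ty": 0, "tz": 0, "rx": 0, "ry": 0, "rz": 0, "hand": 0}, {"tx": -19, "ty": 0, "tz": 0, "rx": 0, "ry": 0, "rz": 0, "hand": 0}, {"tx": 0, "ty": 0, "tz": 0, "rx": 0, "ry": 0, "rz": 0, "hand": 0}, {"tx": 0, "ty": 0, "tz": 0, "rx": 0, "ry": 0, "rz": 0, "hand": 0}, {"tx": 0, "ty": 0, "tz": 0, "rx": 0, "ry": 0, "rz": 0, "hand": 0}])

```text
time_s: 18.28
tcp_pos: [0.5766, -0.0825, 0.1886]
eef_rot: [-3.111, -0.431, 0.001]
force: [0.1, 0.4, 0.4]
finger_gap: -0.0004
gripper_force: 0.0
```

```bash
python3 - <<'E'
from bench import imaging, sensors
import cv2, numpy as np
p=imaging.get_image("wrist"); s=sensors.state(); print(s["tcp_pos"].round(4),s["force"].round(2))
cv2.imwrite("pics/w7.png",cv2.resize(p["frame"][100:250,120:420],None,fx=2.66,fy=2.66,interpolation=cv2.INTER_CUBIC))
E
```

```text
[ 0.5769 -0.0824  0.1887] [ 0.25 -0.79 -0.51]
```

View pics/w7.png

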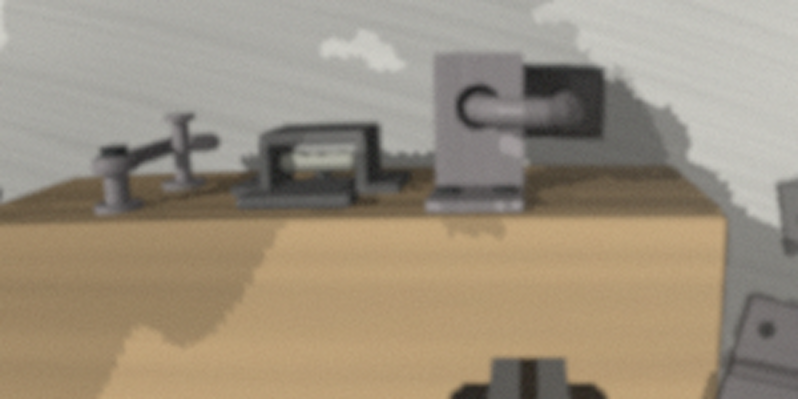

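The hook runs from its ring (112,160) to the pin (180,140) with its foot beyond, and the lid is flush. The bow looks smaller, (465–583) at row 108. One numeric check that it stayed down.

```bash
python3 - <<'E'
from fit import *
from bench import sensors
w=np.load("w6.npz"); q=[.507,-.036,.277]
for h in (.096,.083):
    a=fish(w["cam_to_world"],toworld(q,[(.104,-.048,h-.012),(.104,-.065,h-.004),(.104,-.082,h-.012)])); print(h,"width",(a[2,0]-a[0,0]).round(1),"row",a[1,1].round(1))
print("measured before 46.0 143.2 ; after 44.4 140.6")
E
```

```text
0.096 width 48.0 row 142.8
0.083 width 45.4 row 141.3
measured before 46.0 143.2 ; after 44.4 140.6
```

The change in width and row matches the shackle being down. Handing in.

```bash
python3 -c "
from bench import sign_off; print(sign_off())"
```

```text
the job is handed in; nothing more can be done
None
```

I pressed the lid fully shut, swung the hook catch in against its pin, pressed the padlock's shackle down to its stop, where it stayed, and handed the job in after about 18 s of robot time.

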